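Put a fresh blank on the warmer and switch its bay on

TASK

Draw the bottom blank sideways out of the stack magazine and lay it flat, centred and lengthwise along the bare steel rest that stands in one of the warmer's four bays. Then take the stylus and with it rock fully on the one switch that belongs to that bay (the four switches stand in the same left-to-right order as the four bays; do not touch switches with the gripper), and lay the stylus back in its tray. Leave the other switches off, the other blanks in the magazine, and the pebbles, jar and cup where they are.

Things in the scene. Friction and masses are not known exactly. Their poses are not given: they have to be found in the camera images.
- magazine: Fixed, open-topped aluminium stack magazine 118 (x) x 63 (y) x 60 mm high, origin on its underside, 56 mm behind its front face (its -x side, roughly facing the robot). Its floor, 20 mm high, carries four equal stacked blanks. A slot in the front, from 20 to 32 mm height, lets only the bottom blank pass. Nothing is under or beside the part of that blank that peeks out.
- blank_c (a point): Centre of the bottom blank, a loose grey stone tile 100 (x, its length) x 50 (y) x 8 mm, about 100 g. At the start it peeks 30 to 38 mm out of the slot, centre 24 mm above the table; it is fully out when its centre is 106 mm to -x of the magazine's origin. It slides out level with a few newtons; the stack above then drops. x axis points into the magazine.
- spare1_c (a point): Centre of the second blank from the bottom (same size as the bottom one), starts 32 mm high in the magazine.
- spare2_c (a point): Centre of the third blank from the bottom.
- spare3_c (a point): Centre of the top blank of the stack, 48 mm high at the start.
- warmer: Fixed flat grey box 190 (x) x 290 (y) x 22 mm high, origin at the centre of its underside. Bays 1 to 4 on its deck, thin lines between, run from +y to -y (left to right seen from the robot), centred at x = +32, y = +105, +35, -35, -105 mm. In front of them (-x side, nearer the robot) on a black plate are small rocker switches 1 to 4, 24 mm apart, in the same order, one for each bay.
- rest_top (a point): Centre of the top face of the rest, a bare steel bridge 90 (x, its length) x 34 (y) x 18 mm high, fixed on the deck in one of the four bays (which one varies; within 6 mm of the bay's centre), top 40 mm above the table. The blank lies lengthwise on it, overhanging 8 mm at each side, its centre then 44 mm above the table. x axis: away from the robot.
- rocker1 (a joint): Switch 1, a white rocker 28 (x) x 13 (y) x 6 mm hinged about the y axis through its middle, 28 mm above the table. 0 to 0.06 rad at the start = off, its far (+x) end standing up; 0.6 rad = fully on, that far end pressed down. It turns stiffly (about 1.5 N at the far end) and stays where it is left.
- rocker2 (a joint): Switch 2, a white rocker 28 (x) x 13 (y) x 6 mm hinged about the y axis through its middle, 28 mm above the table. 0 to 0.06 rad at the start = off, its far (+x) end standing up; 0.6 rad = fully on, that far end pressed down. It turns stiffly (about 1.5 N at the far end) and stays where it is left.
- rocker3 (a joint): Switch 3, a white rocker 28 (x) x 13 (y) x 6 mm hinged about the y axis through its middle, 28 mm above the table. 0 to 0.06 rad at the start = off, its far (+x) end standing up; 0.6 rad = fully on, that far end pressed down. It turns stiffly (about 1.5 N at the far end) and stays where it is left.
- rocker4 (a joint): Switch 4, a white rocker 28 (x) x 13 (y) x 6 mm hinged about the y axis through its middle, 28 mm above the table. 0 to 0.06 rad at the start = off, its far (+x) end standing up; 0.6 rad = fully on, that far end pressed down. It turns stiffly (about 1.5 N at the far end) and stays where it is left.
- rocker1_press (a point): Point on the top face of switch 1, on its far (+x) half, 9.5 mm from its hinge: press here, downwards. About 34 mm high when off, sinks about 5.5 mm to fully on.
- rocker2_press (a point): Point on the top face of switch 2, on its far (+x) half, 9.5 mm from its hinge: press here, downwards. About 34 mm high when off, sinks about 5.5 mm to fully on.
- rocker3_press (a point): Point on the top face of switch 3, on its far (+x) half, 9.5 mm from its hinge: press here, downwards. About 34 mm high when off, sinks about 5.5 mm to fully on.
- rocker4_press (a point): Point on the top face of switch 4, on its far (+x) half, 9.5 mm from its hinge: press here, downwards. About 34 mm high when off, sinks about 5.5 mm to fully on.
- tray: Fixed shallow white tray 200 (x) x 120 (y) mm, rim 10 mm high, walls and floor 4 mm thick, origin at the centre of its underside.
- stylus_c (a point): Centre of the wooden handle of the stylus, which lies in the tray: handle 80 (x) x 14 x 14 mm, then along its +x a steel shaft of 7 mm diameter with a ball end. 35 g. Its centre lies 11 mm above the table at the start. x axis: towards the tip.
- stylus_tip (a point): Centre of the stylus's steel ball end (9 mm diameter), 77.5 mm from the handle's centre.
- pebble1_c (a point): Centre of a flat-bottomed pebble, 39 mm across and 26 mm high, in a bay of the warmer. Leave it alone.
- pebble2_c (a point): Centre of a second such pebble, 37 mm across and 26 mm high, in another bay. Leave it alone.
- pebble3_c (a point): Centre of a third such pebble, 35 mm across and 26 mm high, in another bay. Leave it alone.
- jar_c (a point): Centre of a small closed paint jar, 52 mm across and 60 mm high, beyond the tray. Leave it alone.
- cup_c (a point): Centre of a white water cup, 70 mm across and 80 mm high, beyond the warmer. Leave it alone.
Not all that is in view belongs to the job. What is meant by the part that bears stylus_c is not green, purple or turquoise, and is the larger of those in its own colour.

How it is judged:
By the outcome, as a careful person would: the job done as asked, in the order asked, and still so for the second after the job is handed in, with the robot touching nothing.
It also fails if it takes over 54 s, if anything falls off the work surface, if the arm or the gripper's body presses on something with over 40 N, if the wrist force passes 120 N, or if a joint passes its speed limit or range.

ROBOT

A 6-joint arm with a two-finger parallel gripper is mounted at the origin on the work surface. World frame = base frame: x ahead of the robot, y to its left, z up, the work surface at z = 0. Lengths are in m, angles in rad, forces in N, time in s.
With the tool pointing down it reaches from about 0.3 to 0.875 m from the base axis. Payload 6.4 kg.
Tool frame: the origin (TCP) lies midway between the tips of the shut fingers; the grasp point (between the pads) lies 19 mm behind it; z points along the fingers, y is the line along which they close (so a half turn about z gives the same grasp; the last joint's range is limited). The gripper opens to 85 mm and grips with 20 to 120 N. Pads are 22 mm wide; open, the fingers measure 114 mm over their backs; the gripper's body (76 mm by 85 mm) begins 54 mm behind the grasp point. The pads swing forward as they close: fully open they stand 13 mm farther back than shut.
Start: joints at [1.004, 0.181, 1.607, -0, 1.354, -0.206], TCP at [0.203, 0.538, 0.231] pointing down, gripper open.
Joint ranges: [-2.99, 2.99], [-0.89, 2.07], [0.3, 2.58], [-1.14, 4.28], [0, 2.63], [-3.12, 3.12]. Speed limits (rad/s): [2.57, 2.57, 3.01, 3.14, 3.14, 3.14].

INTERFACE

Orientations are given as a unit quaternion [w, x, y, z].
In Python, from bench import status, camera, ctrl gives the robot as it stands. The module is installed in compiled form; this text tells all that it offers.
- The arm moves only by the shell command python3 -m handwheel 'ROWS'. ROWS is JSON, a list that holds one entry, the list of rows, each a list of 7 numbers: the opening, from -1 (shut) to 1 (fully open), then the shift along the tool's x, y, z in cm, then the turn, a rotation vector about the tool's x, y, z in degrees. A call has 1 to 10 rows; each row is the pose to reach, as a shift and turn from the pose commanded when the call began, along the tool's axes at that moment; what a row does not reach only later rows make up. A row lasts 1/8 s, in which the tool goes at most 62.5 mm and 10.7 degrees, less where a joint would pass 70% of its speed; a pose out of reach is approached as far as the arm can. A call with a gripper value outside its range is refused whole. The fingers move at their own pace and stop on an object; the grip force is fixed at half the most. Time passes only in rows, so rows that repeat a pose let the fingers close. It gives the time, the measured TCP pose, the force, the opening and the grip force at its end, in the units of the state.
- status.get_obs(): the state, without advancing time (a new reading comes with each control period).
- camera(name): name is "side" or "top"; returns a dict with "frame" (400x640x3 uint8, blue, green, red), "depth" (400x640 float32, m along the optical axis (not along the pixel's ray), 0 where there is no reading), "fx", "fy", "cx", "cy" (pixels), "dist" ([k1, k2, p1, p2, k3] as OpenCV has them; the pictures are not rectified), "extrinsics" (4x4, takes a point from camera to world coordinates). Camera axes: x right, y down, z forward; pixel columns grow to the right and rows downward; lengths in m; the calibration is good to about 2 mm. A picture is of the moment at which its call begins.
- ctrl.hand_in(): hands the job in; it is judged then, once.
The state is a dict: "time_s": time; "q": joint angles; "dq": joint speeds; "joint_efforts": joint torques, N m; "eef_pos": TCP position; "eef_rot": TCP orientation; "wrist_force": force on the tool from outside, world axes, zero at the start; "torque": the same for the moment, N m; "opening": opening from 0.0 (shut) to 1.0 (fully open); "grasp_force": force on a finger pad.
Only numpy, scipy, OpenCV 4.12 (cv2) and the standard library are available. Lean on these libraries where they do the work, as an engineer would, in place of code of your own. Each camera call takes 0.05 s, during which the arm holds its last target. There are 200 camera calls.

## Working session

There is one attempt and no reset: what is moved stays moved. The work goes in short steps, Python scripts to look and compute and a shell command to move; the robot and the scene stay as the last step left them, time stands still between calls to the robot, and variables do not carry over. Pictures are saved under pics/ and viewed, at most 10 in all, crops included, and the job is handed in when it is done.

```bash
mkdir -p pics; python3 - <<'E'
from bench import status,camera
import cv2,numpy as np
for n in("top","side"):
    c=camera(n);cv2.imwrite(f"pics/{n}0.png",c["frame"])
    np.savez(f"{n}0.npz",**{k:np.array(v) for k,v in c.items()})
    print(n,c["fx"],c["cx"],c["dist"],np.round(c["extrinsics"],3).tolist())
o=status.get_obs();print(o)
E
```

```text
top 370.4207437071184 318.31865667089863 [-0.00950222  0.          0.          0.          0.        ] [[-0.02, -0.983, 0.185, 0.37], [-0.999, 0.026, 0.027, 0.037], [-0.031, -0.184, -0.982, 0.927], [0.0, 0.0, 0.0, 1.0]]
side 365.34173491494283 320.33663698140833 [-0.02387623  0.          0.          0.          0.        ] [[0.847, -0.39, 0.361, 0.149], [-0.531, -0.603, 0.596, -0.535], [-0.015, -0.696, -0.718, 0.775], [0.0, 0.0, 0.0, 1.0]]
{'time_s': 0.1, 'q': array([ 1.00371678e+00,  1.81471063e-01,  1.60793018e+00,  1.50973906e-05,
        1.35375481e+00, -2.06252385e-01]), 'dq': array([ 2.79660067e-04, -1.21484213e-04, -4.30093566e-03, -4.63122626e-05,
        5.28077411e-04, -1.64628594e-03]), 'joint_efforts': array([ 1.22794521e-03, -4.45870829e+01, -3.52238381e+01, -1.69527962e-04,
        3.94121715e-03, -2.55774819e-05]), 'eef_pos': array([0.20268587, 0.53756591, 0.23046108]), 'eef_rot': array([-3.01606568e-04,  1.79438009e-01,  9.83768972e-01, -7.21207058e-04]), 'wrist_force': array([ 4.96281828e-01, -1.66461856e-04, -8.74579436e-01]), 'torque': array([0.03493905, 0.04449897, 0.04222673]), 'grasp_force': 0.0, 'opening': 1.0001718336161354}
```

View pics/top0.png

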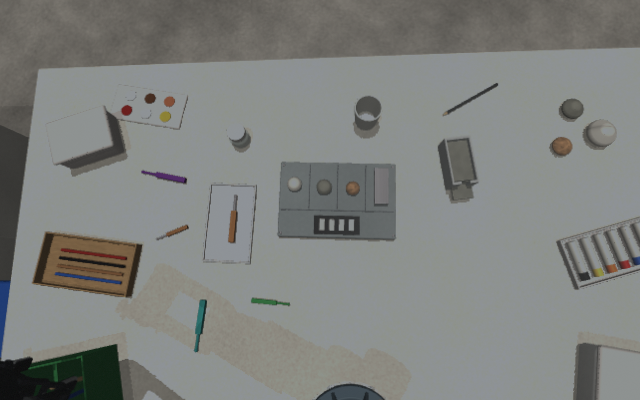

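View pics/side0.png

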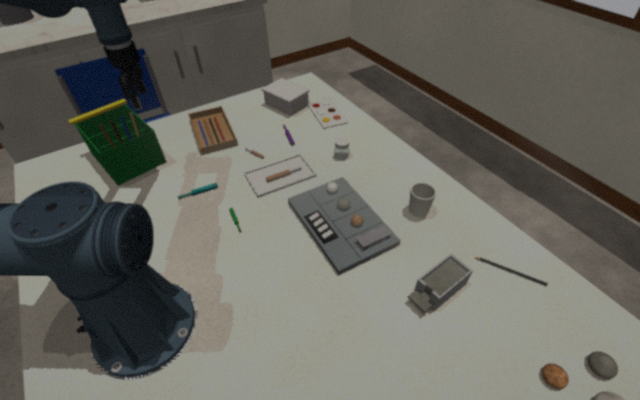

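The top view shows the stylus in the tray (handle at about 233,228, tip up at 236,197). The rest is in the rightmost bay, bay 4 (381,186), and the magazine is at (459,160) with the blank peeking out at (460,193). I'll enlarge these for measuring.

```bash
cat > h.py <<'E'
import numpy as np,cv2
def load(n): return dict(np.load(n+".npz"))
def at(c,u,v,z):
    K=np.array([[c["fx"],0,c["cx"]],[0,c["fy"],c["cy"]],[0,0,1]],float)
    p=cv2.undistortPoints(np.array([[[u,v]]],float),K,c["dist"].astype(float))[0,0]
    E=c["extrinsics"];d=E[:3,:3]@[p[0],p[1],1];o=E[:3,3]
    return o+d*(z-o[2])/d[2]
def crop(f,x0,y0,x1,y1,s,step=10):
    a=cv2.resize(f[y0:y1,x0:x1],None,fx=s,fy=s,interpolation=cv2.INTER_CUBIC)
    a=cv2.convertScaleAbs(a,alpha=1.5)
    for x in range(-(-x0//step)*step,x1,step):
        cv2.line(a,((x-x0)*s,0),((x-x0)*s,6),(0,0,255),1);cv2.putText(a,str(x),((x-x0)*s+1,16),0,.35,(0,0,255))
    for y in range(-(-y0//step)*step,y1,step):
        cv2.line(a,(0,(y-y0)*s),(6,(y-y0)*s),(0,0,255),1);cv2.putText(a,str(y),(8,(y-y0)*s+4),0,.35,(0,0,255))
    return a
E
python3 - <<'E'
from h import *
f=load("top0")["frame"]
can=np.zeros((600,800,3),np.uint8)
for (x0,y0,x1,y1,s),(X,Y) in [((432,128,486,206,7),(0,0)),((218,186,250,250,7),(385,0)),((308,160,398,240,4),(0,0))][:2]:
    a=crop(f,x0,y0,x1,y1,s);can[Y:Y+a.shape[0],X:X+a.shape[1]]=a
cv2.imwrite("pics/a.png",can[:550,:620])
cv2.imwrite("pics/b.png",crop(f,272,155,402,245,6))
E
```

```text
(no output)
```

View pics/a.png

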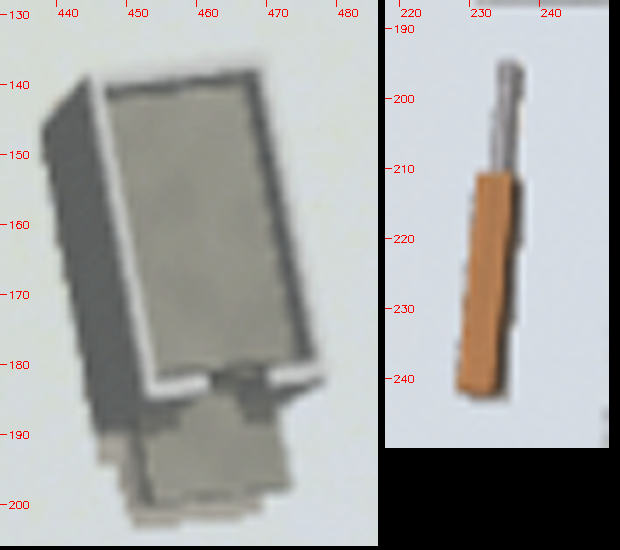

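View pics/b.png

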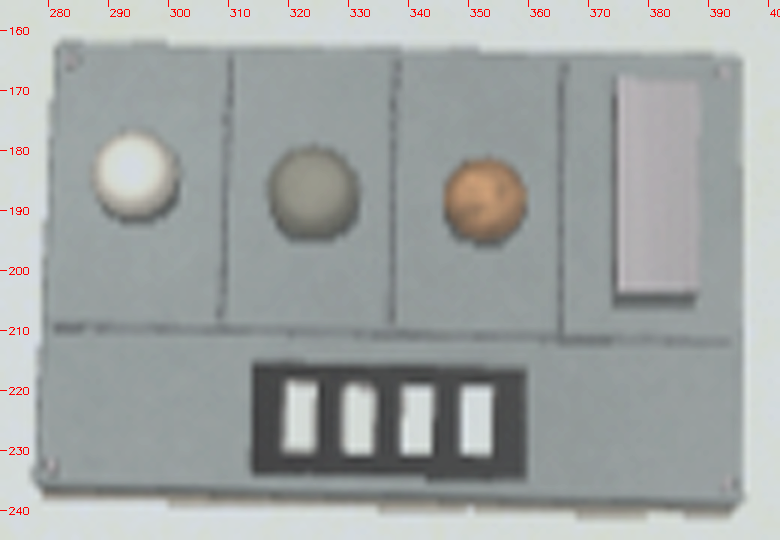

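The crops show the blank's front edge at about (453.7,499.9→199.9) to (473.6,197.7), the rest's top face spanning columns 375–388 and rows 168–204, and switch 4 at (351.5,224.8).

```bash
python3 - <<'E'
from h import *
from scipy.spatial.transform import Rotation as R
from bench import status
c=load("top0")
def P(X,Y,x0,y0,s,z): return at(c,(X+.5)/s-.5+x0,(Y+.5)/s-.5+y0,z)
def show(n,l): 
    l=np.array(l);print(n,np.round(l[:,:2]*1000,1).tolist(),"mean",np.round(l.mean(0)[:2]*1000,1))
    return l
def ang(a,b): return round(np.degrees(np.arctan2(b[1]-a[1],b[0]-a[0])),1)
A=lambda X,Y,z:P(X,Y,432,128,7,z)
S=lambda X,Y,z:P(X-385,Y,218,186,7,z)
B=lambda X,Y,z:P(X,Y,272,155,6,z)
m=show("mag FL FR BL BR",[A(148,398,.06),A(322,378,.06),A(90,75,.06),A(262,68,.06)])
print(ang(m[0],m[2]),ang(m[1],m[3]),ang(m[1],m[0])-90)
b=show("blank front",[A(152,503,.028),A(291,488,.028),A(138,425,.028),A(272,410,.028)]);print(ang(b[0],b[2]),ang(b[1],b[3]),ang(b[1],b[0])-90)
s=show("handle",[S(478,172,.018),S(512,174,.018),S(457,390,.018),S(497,394,.018)]);print(ang(s[2],s[0]),ang(s[3],s[1]))
show("tip",[S(511,66,.011)])
r=show("rest",[B(618,77,.04),B(700,80,.04),B(617,292,.04),B(698,293,.04)]);print(ang(r[2],r[0]),ang(r[3],r[1]),ang(r[1],r[0])-90)
show("rock4",[B(463,385,.033),B(492,385,.033),B(460,453,.026),B(495,453,.026)])
w=show("warmer",[B(58,42,.022),B(742,56,.022),B(36,487,.022),B(740,502,.022)]);print(ang(w[2],w[0]),ang(w[3],w[1]),ang(w[1],w[0])-90)
o=status.get_obs();q=o["eef_rot"];print(R.from_quat(q,scalar_first=True).as_matrix().round(3))
E
```

```text
mag FL FR BL BR [[565.0, -259.3], [570.3, -318.5], [680.6, -249.4], [681.4, -308.9]] mean [ 624.3 -284. ]
4.9 5.0 5.200000000000003
blank front [[534.6, -268.4], [538.6, -317.0], [562.6, -265.9], [566.7, -313.1]] mean [ 550.6 -291.1]
5.0 7.9 4.799999999999997
handle [[523.7, 281.9], [522.6, 269.6], [446.0, 287.6], [444.2, 273.3]] mean [484.1 278.1]
-4.2 -2.7
tip [[563.6, 272.6]] mean [563.6 272.6]
rest [[617.7, -79.0], [615.5, -112.5], [528.0, -74.2], [526.7, -106.8]] mean [572.  -93.1]
-3.0 -3.7 -3.799999999999997
rock4 [[492.6, -11.2], [492.3, -22.9], [465.8, -9.4], [465.5, -23.6]] mean [479.  -16.8]
warmer [[645.0, 154.4], [630.3, -133.6], [456.4, 163.8], [443.7, -121.9]] mean [543.9  15.7]
-2.8 -3.6 -2.9000000000000057
[[-0.936  0.353 -0.001]
 [ 0.353  0.936 -0.001]
 [ 0.    -0.002 -1.   ]]
```

```bash
cat > go.py <<'E'
import sys,numpy as np
from scipy.spatial.transform import Rotation as R
from bench import status
def go(x,y,z,ya):
    """shift (cm, tool axes) and turn about tool axes to TCP x,y,z (mm), tool y at world angle ya (mod 180), tool down"""
    o=status.get_obs();r=R.from_quat(o["eef_rot"],scalar_first=True)
    d=r.inv().apply(np.array([x,y,z])/1000-o["eef_pos"])*100
    a=np.radians(ya);Y=np.array([np.cos(a),np.sin(a),0]);Z=np.array([0,0,-1.])
    v=min(((r.inv()*R.from_matrix(np.c_[np.cross(s*Y,Z),s*Y,Z])).as_rotvec(degrees=True) for s in(1,-1)),key=np.linalg.norm)
    print("pos",np.round(o["eef_pos"]*1000,1),"q6",round(o["q"][5],2),"shift",d.round(2),"turn",v.round(1),"t",o["time_s"],"open",round(o["opening"],3))
go(*map(float,sys.argv[1:]))
E
python3 go.py 549.5 -291.6 120 95
```

```text
pos [202.7 537.6 230.5] q6 -0.21 shift [-61.73 -65.32  11.13] turn [ -0.1  -0.  -25.7] t 0.1 open 1.0
```

```bash
python3 -m handwheel '[[[1,-61.73,-65.32,6,0,0,-25.7],[1,-61.73,-65.32,6,0,0,-25.7],[1,-61.73,-65.32,6,0,0,-25.7],[1,-61.73,-65.32,6,0,0,-25.7],[1,-61.73,-65.32,6,0,0,-25.7],[1,-61.73,-65.32,6,0,0,-25.7],[1,-61.73,-65.32,6,0,0,-25.7],[1,-61.73,-65.32,6,0,0,-25.7],[1,-61.73,-65.32,6,0,0,-25.7],[1,-61.73,-65.32,6,0,0,-25.7]]]'; python3 go.py 549.5 -291.6 120 95
```

```text
time_s: 1.35
eef_pos: [0.4414, -0.0326, 0.1901]
eef_rot: [0.0, -0.044, 0.999, 0.0]
wrist_force: [0.7, 0.9, 0.8]
opening: 1.001
grasp_force: 0.0
pos [441.4 -32.6 190.1] q6 -2.0 shift [ -8.51 -26.74   7.01] turn [ 0.  0. -0.] t 1.35 open 1.001
```

```bash
python3 -m handwheel '[[[1,-8,-25,6,0,0,0],[1,-8,-25,6,0,0,0],[1,-8,-25,6,0,0,0],[1,-8,-25,6,0,0,0],[1,-8,-25,6,0,0,0],[1,-8,-25,6,0,0,0],[1,-8,-25,6,0,0,0]]]'; python3 go.py 549.5 -291.6 3 95
python3 - <<'E'
from h import *
from bench import camera
a=camera("top")["frame"];b=camera("side")["frame"]
cv2.imwrite("pics/c.png",np.hstack([crop(a,425,120,491,215,6)[:560],crop(b,390,200,456,295,6)[:560]]))
E
```

```text
time_s: 2.22
eef_pos: [0.5423, -0.2709, 0.1303]
eef_rot: [-0.0, -0.044, 0.999, 0.0]
wrist_force: [-0.9, 0.2, 1.2]
opening: 0.999
grasp_force: 0.0
pos [ 542.3 -270.9  130.3] q6 -2.32 shift [-0.54 -2.14 12.73] turn [ 0.  -0.   0.1] t 2.225 open 0.999
```

View pics/c.png

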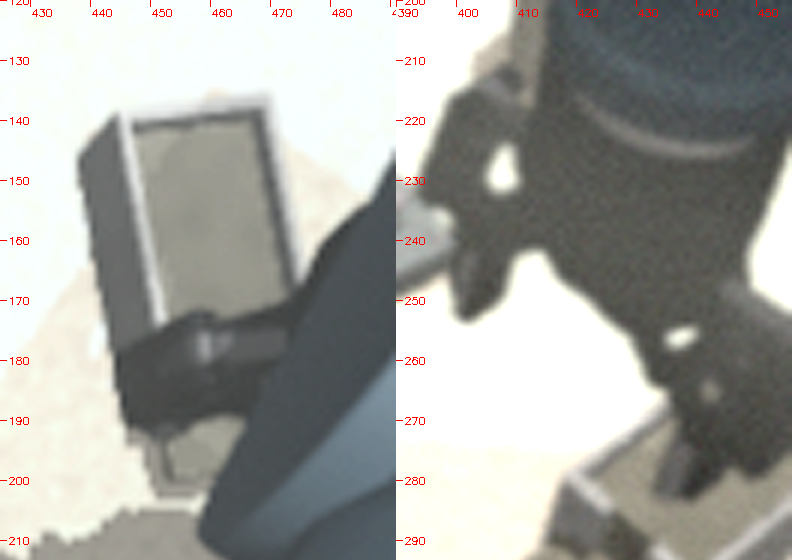

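The gripper is hanging above the blank's peeking end and the surroundings are clear, so I can align and descend.

```bash
python3 -m handwheel '[[[1,-0.54,-2.14,4,0,0,0],[1,-0.54,-2.14,4,0,0,0],[1,-0.54,-2.14,8,0,0,0],[1,-0.54,-2.14,11,0,0,0],[1,-0.54,-2.14,12.7,0,0,0],[1,-0.54,-2.14,12.7,0,0,0],[1,-0.54,-2.14,12.7,0,0,0]]]'; python3 go.py 549.5 -291.6 3 95
```

```text
time_s: 3.2
eef_pos: [0.551, -0.2939, 0.005]
eef_rot: [0.001, -0.044, 0.999, -0.001]
wrist_force: [-0.2, -0.6, -0.1]
opening: 0.999
grasp_force: 0.0
pos [ 551.  -293.9    5. ] q6 -2.34 shift [0.13 0.24 0.2 ] turn [-0.1  0.1  0. ] t 3.2 open 0.999
```

```bash
python3 -m handwheel '[[[1,0.13,0.2,0.2,0,0,0],[1,0.13,0.2,0.2,0,0,0],[-1,0.13,0.2,0.2,0,0,0],[-1,0.13,0.2,0.2,0,0,0],[-1,0.13,0.2,0.2,0,0,0],[-1,0.13,0.2,0.2,0,0,0],[-1,0.13,0.2,0.2,0,0,0],[-1,0.13,0.2,0.2,0,0,0]]]'; python3 go.py 549.5 -291.6 3 95
```

```text
time_s: 4.2
eef_pos: [0.5486, -0.2918, 0.0017]
eef_rot: [0.0, -0.044, 0.999, -0.0]
wrist_force: [-2.3, 0.8, 4.6]
opening: 0.571
grasp_force: 61.9
pos [ 548.6 -291.8    1.7] q6 -2.34 shift [-0.09  0.01 -0.13] turn [-0.  0.  0.] t 4.2 open 0.571
```

```bash
python3 -m handwheel '[[[-1,1,0,0,0,0,0],[-1,2,0,0,0,0,0],[-1,3,0,0,0,0,0],[-1,4,0,0,0,0,0],[-1,5,0,0,0,0,0],[-1,6,0,0,0,0,0],[-1,7,0,0,0,0,0],[-1,8,0,0,0,0,0],[-1,9,0,0,0,0,0],[-1,9,0,0,0,0,0]]]'; python3 go.py 540 -93 100 86.7
python3 - <<'E'
from h import *
from bench import camera
a=camera("top")["frame"];b=camera("side")["frame"]
cv2.imwrite("pics/d.png",np.hstack([crop(a,425,120,491,215,6)[:560],crop(b,380,230,446,325,6)[:560]]))
E
```

```text
time_s: 5.45
eef_pos: [0.4578, -0.2992, 0.0009]
eef_rot: [-0.0, -0.043, 0.999, 0.0]
wrist_force: [0.7, 0.6, -0.6]
opening: 0.575
grasp_force: 62.0
pos [ 457.8 -299.2    0.9] q6 -2.45 shift [-9.97 19.84 -9.9 ] turn [ 0.  -0.1  8.3] t 5.45 open 0.575
```

View pics/d.png

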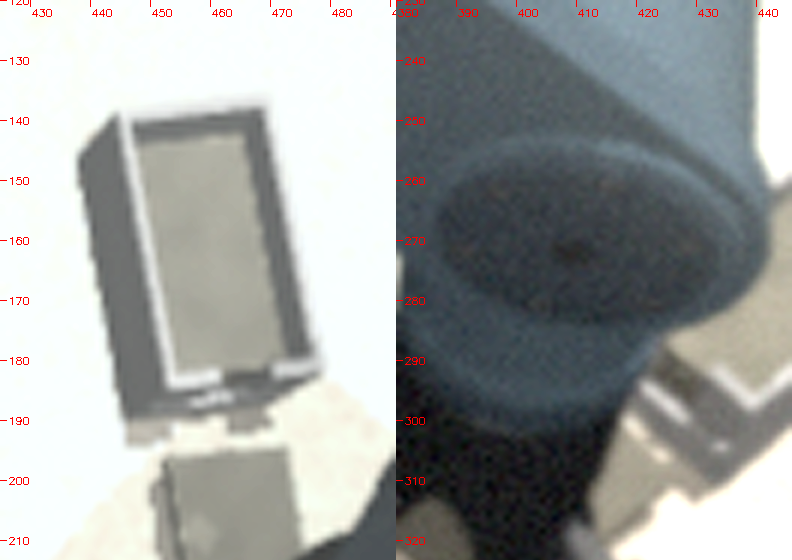

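The bottom blank is fully out (its far edge runs from about (453,196) to (472,194.7)) and the stack has dropped level. Next I'll lift it and measure where it sits in the hand.

```bash
python3 -m handwheel '[[[-1,0,0,-4,0,0,0],[-1,0,0,-8,0,0,0],[-1,0,6,-10,0,0,0],[-1,-3,12,-10,0,0,4],[-1,-5,16,-10,0,0,8.3],[-1,-5,16,-10,0,0,8.3],[-1,-5,16,-10,0,0,8.3],[-1,-5,16,-10,0,0,8.3]]]'; python3 - <<'E'
from h import *
from bench import camera,status
c=load("top0")
for z in(.024,.028):
  p,q=[at(c,(X+.5)/6-.5+425,(Y+.5)/6-.5+120,z)*1000 for X,Y in((168,456),(283,448))]
  m=(p+q)/2;t=np.array([457.8,-299.2,0]);u=np.array([np.cos(np.radians(5)),np.sin(np.radians(5)),0]);n=np.array([-u[1],u[0],0])
  print(z,p.round(1),q.round(1),np.linalg.norm(p-q),np.degrees(np.arctan2(p[1]-q[1],p[0]-q[0]))-90,"along",(m-t)@u,"lat",(m-t)@n)
c=camera("top");cv2.imwrite("pics/e.png",cv2.resize(c["frame"][120:260,340:520],None,fx=4,fy=4,interpolation=2))
d=camera("side");cv2.imwrite("pics/f.png",cv2.resize(d["frame"][180:330,280:470],None,fx=4,fy=4,interpolation=2))
E
python3 go.py 540 -93 100 86.7
```

```text
time_s: 6.55
eef_pos: [0.4945, -0.1367, 0.1012]
eef_rot: [-0.0, 0.029, 1.0, -0.0]
wrist_force: [-0.1, -1.5, -0.9]
opening: 0.572
grasp_force: 62.5
0.024 [ 545.  -268.9   24. ] [ 547.1 -315.9   24. ] 47.09122448542378 2.5489866829332612 along 88.46171984839138 lat -0.9165469575452351
0.028 [ 544.2 -267.5   28. ] [ 546.3 -314.4   28. ] 46.88258023778947 2.5489866829331476 along 87.81401113783761 lat 0.6058699828310503
pos [ 494.4 -136.7  101.1] q6 -2.01 shift [-4.3   4.64  0.11] turn [-0.  -0.  -0.1] t 6.65 open 0.568
```

View pics/e.png

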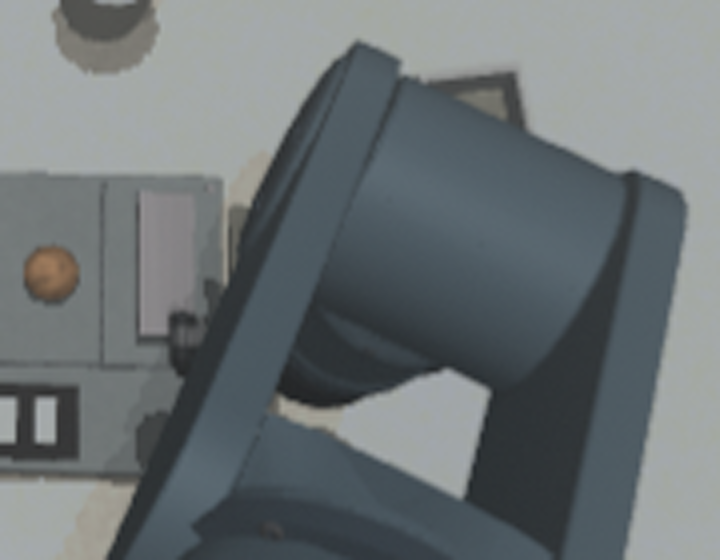

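The top view shows the arm covering the blank, with the rest still visible at (381,186). I'll move over the rest and check the blank's tilt numerically from depth.

```bash
python3 -m handwheel '[[[-1,-4,4.55,1,0,0,0],[-1,-4,4.55,2,0,0,0],[-1,-4,4.55,4,0,0,0],[-1,-4,4.55,4,0,0,0],[-1,-4,4.55,4,0,0,0]]]'; python3 go.py 534.1 -90.9 23 86.6
cat > pts.py <<'E'
import numpy as np,cv2
from bench import camera
def cloud(n):
    c=camera(n);K=np.array([[c["fx"],0,c["cx"]],[0,c["fy"],c["cy"]],[0,0,1]],float)
    v,u=np.mgrid[:400,:640];p=cv2.undistortPoints(np.stack([u,v],-1).reshape(-1,1,2).astype(float),K,np.array(c["dist"],float))[:,0]
    d=np.asarray(c["depth"]).reshape(-1,1);E=np.array(c["extrinsics"])
    P=np.c_[p*d,d]@E[:3,:3].T+E[:3,3];P[d[:,0]==0]=np.nan
    return c,P.reshape(400,640,3)*1000
E
python3 - <<'E'
from pts import *
for n in("side","top"):
    c,P=cloud(n)
    m=(P[...,0]>552)&(P[...,0]<640)&(abs(P[...,1]+93)<40)&(abs(P[...,2]-84)<14)
    q=P[m];print(n,len(q))
    if len(q)>20:
        A=np.c_[q[:,:2]-q[:,:2].mean(0),np.ones(len(q))];s=np.linalg.lstsq(A,q[:,2],rcond=None)[0]
        print("mean",q.mean(0).round(1),"tilt deg",np.degrees(s[:2]).round(1),"min",q.min(0).round(1),"max",q.max(0).round(1),cv2.minAreaRect(q[:,:2].astype(np.float32)))
E
```

```text
time_s: 7.28
eef_pos: [0.5371, -0.0933, 0.0616]
eef_rot: [0.0, 0.029, 1.0, -0.0]
wrist_force: [-0.2, -0.2, -0.0]
opening: 0.575
grasp_force: 62.5
pos [537.1 -93.3  61.6] q6 -1.9 shift [0.31 0.22 3.86] turn [-0.   0.   0.1] t 7.275 open 0.575
side 221
mean [ 608.2 -103.2   88.7] tilt deg [0.3 1.9] min [ 552.1 -127.4   82.1] max [629.8 -74.9  93.1] ((590.176513671875, -98.93502044677734), (52.82130813598633, 74.79913330078125), 84.82814025878906)
top 0
```

```bash
python3 -m handwheel '[[[-1,0.3,0.22,1,0,0,0],[-1,0.3,0.22,2,0,0,0],[-1,0.3,0.22,3,0,0,0],[-1,0.3,0.22,3.4,0,0,0],[-1,0.3,0.22,3.7,0,0,0],[-1,0.3,0.22,3.85,0,0,0],[-1,0.3,0.22,3.85,0,0,0]]]'; python3 go.py 534.1 -90.9 21.5 86.6
```

```text
time_s: 8.25
eef_pos: [0.5344, -0.0902, 0.0228]
eef_rot: [0.0, 0.029, 1.0, -0.0]
wrist_force: [0.3, 0.1, -0.3]
opening: 0.571
grasp_force: 62.5
pos [534.4 -90.2  22.8] q6 -1.9 shift [ 0.03 -0.07  0.13] turn [-0.   0.   0.1] t 8.25 open 0.571
```

```bash
python3 -m handwheel '[[[-1,0.03,-0.07,0.1,0,0,0],[-1,0.03,-0.07,0.15,0,0,0],[-1,0.03,-0.07,0.15,0,0,0]]]'; python3 go.py 534.1 -90.9 21.5 86.6
```

```text
time_s: 8.62
eef_pos: [0.5341, -0.091, 0.0217]
eef_rot: [0.0, 0.029, 1.0, -0.0]
wrist_force: [-0.7, -0.8, 4.8]
opening: 0.569
grasp_force: 63.0
pos [534.1 -91.   21.7] q6 -1.9 shift [0.   0.01 0.02] turn [-0.   0.   0.1] t 8.625 open 0.569
```

```bash
python3 -m handwheel '[[[0.45,0,0,0,0,0,0],[0.45,0,0,0,0,0,0],[0.45,0,0,0,0,0,0],[0.45,0,0,-1.5,0,0,0],[0.45,0,0,-5,0,0,0],[0.45,0,0,-10,0,0,0],[0.45,0,8,-13,0,0,0],[0.45,0,14,-13,0,0,0],[0.45,0,20,-13,0,0,0],[0.45,0,26,-13,0,0,0]]]'; python3 go.py 484.1 278.1 120 86.7
python3 - <<'E'
from h import *
from bench import camera
c=camera("top");np.savez("top1.npz",**{k:np.array(v) for k,v in c.items()})
a=c["frame"];b=camera("side")["frame"]
cv2.imwrite("pics/g.png",np.hstack([crop(a,335,155,401,245,6),crop(b,330,190,396,280,6)]))
E
```

```text
time_s: 9.88
eef_pos: [0.5484, 0.1564, 0.153]
eef_rot: [0.001, 0.029, 1.0, 0.0]
wrist_force: [0.2, -0.3, 0.2]
opening: 0.725
grasp_force: 0.0
pos [548.4 156.4 153. ] q6 -1.44 shift [ 7.12 11.78  3.28] turn [0.  0.1 0. ] t 9.875 open 0.725
```

View pics/g.png

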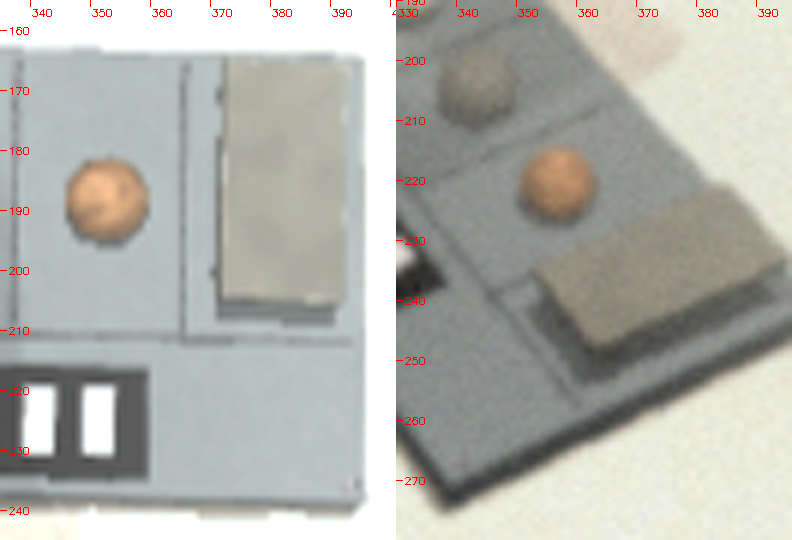

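```bash
python3 - <<'E'
from h import *
c=load("top1")
p=np.array([at(c,(X+.5)/6-.5+335,(Y+.5)/6-.5+155,.048)*1000 for X,Y in((222,57),(345,57),(221,302),(341,305))])
print(p.round(1).tolist(),p.mean(0).round(1))
E
python3 -m handwheel '[[[0,5,12,3,0,0,0],[0,5,12,6,0,0,0],[0,5,12,6,0,0,0],[0,5,12,6,0,0,0],[0,5,12,6,0,0,0]]]'; python3 go.py 499.1 277.1 5 86.2
```

```text
[[624.1, -71.0, 48.0], [622.7, -121.0, 48.0], [522.7, -65.9, 48.0], [520.2, -113.5, 48.0]] [572.4 -92.9  48. ]
time_s: 10.6
eef_pos: [0.5065, 0.2761, 0.0925]
eef_rot: [0.001, 0.029, 1.0, 0.0]
wrist_force: [0.6, -0.7, -0.3]
opening: 0.5
grasp_force: 0.0
pos [506.5 276.1  92.5] q6 -1.22 shift [0.76 0.05 8.75] turn [0.  0.1 0.5] t 10.6 open 0.5
```

The blank lies at (572.4, -92.9), within 1 mm of the rest's centre (572, -93.1). Both views show it level on the rest with the pebbles undisturbed. Next is the stylus.

```bash
python3 -m handwheel '[[[0,0.75,0.05,3,0,0,0.5],[0,0.75,0.05,6,0,0,0.5],[0,0.75,0.05,8,0,0,0.5],[0,0.75,0.05,8.6,0,0,0.5],[0,0.75,0.05,8.6,0,0,0.5],[-1,0.75,0.05,8.6,0,0,0.5],[-1,0.75,0.05,8.6,0,0,0.5],[-1,0.75,0.05,8.6,0,0,0.5],[-1,0.75,0.05,8.6,0,0,0.5],[-1,0.75,0.05,8.6,0,0,0.5]]]'; python3 go.py 499.1 277.1 5 86.2
```

```text
time_s: 11.85
eef_pos: [0.4985, 0.2785, 0.0064]
eef_rot: [0.001, 0.033, 0.999, 0.0]
wrist_force: [-1.3, -0.0, 6.1]
opening: 0.144
grasp_force: 60.6
pos [498.5 278.5   6.4] q6 -1.2 shift [-0.07 -0.13  0.14] turn [0.  0.1 0. ] t 11.85 open 0.144
```

```bash
python3 -m handwheel '[[[-1,0,0,-3,0,0,0],[-1,0,0,-7,0,0,0],[-1,0,0,-12,0,0,0],[-1,2,-6,-13,0,10,0],[-1,3,-12,-13,0,20,0],[-1,5,-18,-13,0,30,0],[-1,6,-24,-13,0,40,0],[-1,6,-26,-13,0,40,0],[-1,6,-26,-13,0,40,0],[-1,6,-26,-13,0,40,0]]]'
cat > rel.py <<'E'
import sys,numpy as np
from scipy.spatial.transform import Rotation as R
from bench import status
# shift in tool axes (cm) bringing the tool-frame point (mm) argv[1:4] to world target (mm) argv[4:7]
a=np.array(list(map(float,sys.argv[1:7])));o=status.get_obs();r=R.from_quat(o["eef_rot"],scalar_first=True)
p=o["eef_pos"]*1000+r.apply(a[:3])
print("tip",p.round(1),"tcp",(o["eef_pos"]*1000).round(1),"shift cm",(r.inv().apply(a[3:]-p)/10).round(2),"up=",(-r.inv().apply([0,0,1])).round(3),"q",o["q"].round(2))
E
python3 rel.py -63 0 -4.6 488.5 -17.3 54
python3 - <<'E'
from h import *
from bench import camera
c=camera("top");np.savez("top2.npz",**{k:np.array(v) for k,v in c.items()})
d=camera("side");np.savez("side2.npz",**{k:np.array(v) for k,v in d.items()})
cv2.imwrite("pics/h.png",np.hstack([crop(c["frame"],310,170,376,260,6),crop(d["frame"],290,180,356,270,6)]))
E
```

```text
time_s: 13.1
eef_pos: [0.4207, 0.0238, 0.1358]
eef_rot: [-0.341, 0.03, 0.94, 0.011]
wrist_force: [-0.3, 1.0, -1.0]
opening: 0.137
grasp_force: 59.8
tip [471.9  20.5  98.9] tcp [420.7  23.8 135.8] shift cm [-4.34 -3.67  2.23] up= [-0.641 -0.     0.768] q [-0.17  0.48  1.59 -0.07  1.76 -1.67]
```

View pics/h.png

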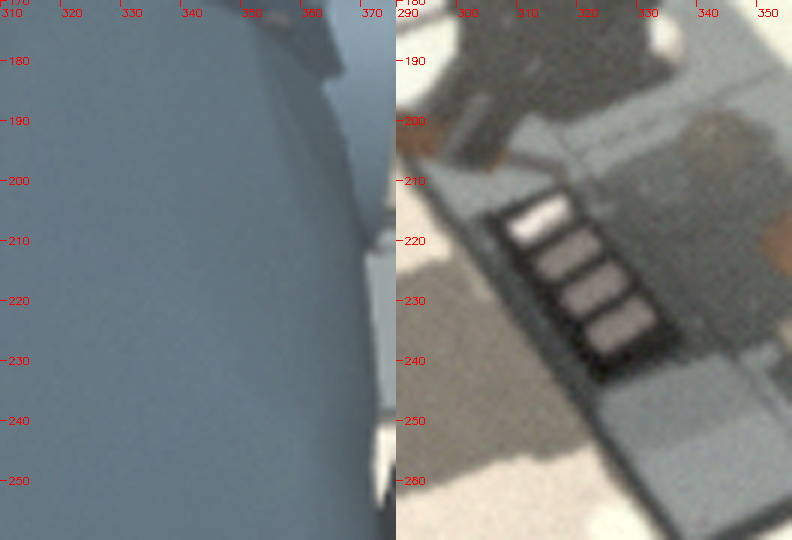

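In the side view the shaft's ball end is at about (318,208), and switch 4 is centred at about (327,233). I'll compare this with the predicted projections.

```bash
cat > proj.py <<'E'
from h import *
def proj(c,p):
    E=np.linalg.inv(c["extrinsics"]);K=np.array([[c["fx"],0,c["cx"]],[0,c["fy"],c["cy"]],[0,0,1]],float)
    return cv2.projectPoints(np.array([p],float)/1000,cv2.Rodrigues(E[:3,:3])[0],E[:3,3],K,c["dist"].astype(float))[0].ravel()
E
python3 - <<'E'
from proj import *
c=load("side2")
for n,p in dict(tip=(471.9,20.5,98.9),tipx=(481.9,20.5,98.9),tipz=(471.9,20.5,108.9),hinge4=(479,-16.8,29.5),press=(488.5,-17.3,34)).items():
    u=proj(c,p);print(n,u.round(1),"crop",((u+.5-[290,180])*6+[396,0]).round(0))
E
```

```text
tip [316.1 207.7] crop [556. 169.]
tipx [319.5 206.1] crop [576. 160.]
tipz [316.1 204.9] crop [555. 153.]
hinge4 [326.5 233.4] crop [618. 323.]
press [329.6 230.9] crop [637. 308.]
```

```bash
python3 -m handwheel '[[[-1,-2,-3.67,-1,0,0,0],[-1,-3.5,-3.67,1.2,0,0,0],[-1,-4.34,-3.67,2.23,0,0,0],[-1,-4.34,-3.67,2.23,0,0,0],[-1,-4.34,-3.67,2.23,0,0,0],[-1,-4.34,-3.67,2.23,0,0,0]]]'; python3 rel.py -63 0 -4.6 488.5 -17.3 40
python3 - <<'E'
from h import *
from bench import camera
d=camera("side");np.savez("side3.npz",**{k:np.array(v) for k,v in d.items()})
cv2.imwrite("pics/i.png",crop(d["frame"],290,190,370,260,9))
E
```

```text
time_s: 13.95
eef_pos: [0.4374, -0.0151, 0.0909]
eef_rot: [-0.341, 0.031, 0.939, 0.011]
wrist_force: [-0.5, 0.4, -0.3]
opening: 0.146
grasp_force: 59.8
tip [488.6 -18.5  54. ] tcp [437.4 -15.1  90.9] shift cm [-0.88  0.12  1.09] up= [-0.642  0.     0.767] q [-0.23  0.58  1.55 -0.11  1.7  -1.71]
```

View pics/i.png

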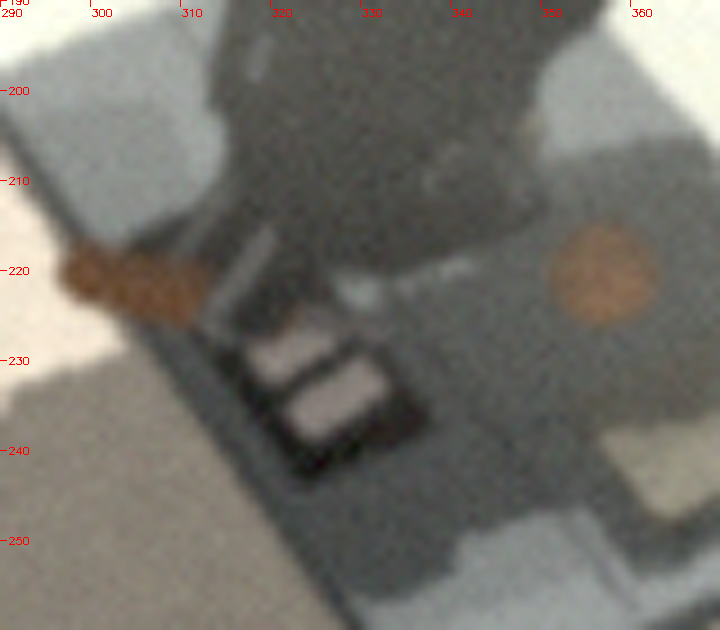

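The handle end is at about (313,225), and the shaft runs right into shadow towards about (329,225), which is the predicted tip position. I'll use depth to confirm the tip.

```bash
python3 - <<'E'
from proj import *
from pts import cloud
c,P=cloud("side");print(proj(load("side3"),(488.6,-18.5,54)).round(1))
for v in range(221,229):
    print(v,[f"{P[v,u,0]:.0f},{P[v,u,1]:.0f},{P[v,u,2]:.0f}" for u in range(316,334,2)])
E
```

```text
[329.9 226.2]
221 ['440,-31,116', '445,-32,113', '448,-36,116', '453,-37,114', '458,-40,113', '503,23,26', '510,23,22', '513,18,25', '518,16,24']
222 ['441,-30,112', '444,-35,114', '448,-37,113', '454,-37,109', '497,24,25', '502,21,25', '508,20,22', '512,16,23', '516,13,23']
223 ['440,-31,109', '443,-35,111', '448,-37,109', '453,-37,106', '495,20,26', '498,16,28', '504,14,26', '509,12,25', '514,9,24']
224 ['440,-31,105', '441,-39,112', '448,-37,106', '453,-37,103', '470,-20,76', '476,-19,71', '502,11,26', '507,10,24', '512,7,23']
225 ['438,-33,105', '441,-39,108', '448,-36,101', '461,-25,83', '469,-21,74', '474,-22,71', '481,-21,66', '488,-20,61', '511,5,21']
226 ['437,-35,103', '443,-36,101', '447,-37,99', '482,9,32', '467,-25,75', '475,-21,66', '480,-22,64', '486,-22,60', '492,-23,57']
227 ['441,-29,92', '443,-35,96', '455,-24,77', '480,7,31', '483,2,34', '487,-1,35', '481,-22,59', '487,-22,55', '492,-24,54']
228 ['467,17,25', '471,12,28', '474,8,30', '478,3,32', '482,0,33', '488,-1,30', '495,0,25', '499,-4,26', '504,-6,25']
```

```bash
python3 -m handwheel '[[[-1,-0.6,0.18,0.7,0,0,0],[-1,-0.9,0.18,1.1,0,0,0],[-1,-1.1,0.18,1.32,0,0,0],[-1,-1.25,0.18,1.5,0,0,0],[-1,-1.35,0.18,1.62,0,0,0],[-1,-1.35,0.18,1.62,0,0,0]]]'; python3 rel.py -63 0 -4.6 488.5 -17.3 32
```

```text
time_s: 14.8
eef_pos: [0.4372, -0.0135, 0.0694]
eef_rot: [-0.342, 0.031, 0.939, 0.011]
wrist_force: [0.1, 1.5, 4.4]
opening: 0.142
grasp_force: 60.4
tip [488.3 -16.9  32.5] tcp [437.2 -13.5  69.4] shift cm [-0.05 -0.04  0.02] up= [-0.643  0.     0.766] q [-0.23  0.61  1.55 -0.1   1.67 -1.7 ]
```

```bash
python3 -m handwheel '[[[-1,-0.06,0,0.08,0,0,0],[-1,-0.06,0,0.08,0,0,0]]]'|grep -E "wrist|pos"; python3 -m handwheel '[[[-1,-0.06,0,0.08,0,0,0],[-1,-0.06,0,0.08,0,0,0]]]'|grep -E "wrist|pos"; python3 rel.py -63 0 -4.6 488.5 -17.3 32
```

```text
eef_pos: [0.4369, -0.0135, 0.0689]
wrist_force: [-0.3, 1.0, 8.3]
eef_pos: [0.4367, -0.0135, 0.0685]
wrist_force: [-1.4, 0.8, 11.1]
tip [487.8 -16.9  31.5] tcp [436.7 -13.5  68.5] shift cm [-0.02 -0.04 -0.09] up= [-0.644  0.     0.765] q [-0.23  0.61  1.55 -0.1   1.67 -1.7 ]
```

```bash
python3 -m handwheel '[[[-1,0.64,0,-0.77,0,0,0],[-1,2.5,0,-3.0,0,0,0],[-1,5.1,0,-6.1,0,0,0],[-1,5.1,6,-6.1,0,0,0],[-1,5.1,12,-6.1,0,-10,0],[-1,5.1,18,-6.1,0,-20,0],[-1,5.1,24,-6.1,0,-30,0],[-1,5.1,28,-6.1,0,-40,0],[-1,5.1,28,-6.1,0,-40,0],[-1,5.1,28,-6.1,0,-40,0]]]'|grep pos; python3 go.py 498.5 278.5 60 86.2
python3 - <<'E'
from proj import *
from pts import cloud
c,P=cloud("side");c2={k:np.array(v) for k,v in c.items()};f=c["frame"]
dx,dy=np.array([.9985,-.055]),np.array([.055,.9985])
for k in range(4):
    h=np.array([479,-16.8])+dy*24*(3-k);r=[]
    for s in(-10,0,10):
        u,v=proj(c2,(*(h+dx*s),30)).round().astype(int)
        r.append((P[v-1:v+2,u-1:u+2,2].mean().round(1),f[v,u].mean().round()))
    print(k+1,r)
cv2.imwrite("pics/j.png",crop(f,290,190,370,260,9))
E
```

```text
eef_pos: [0.4551, 0.2655, 0.1466]
pos [455.1 265.5 146.6] q6 -1.2 shift [-4.25  1.59  8.65] turn [-0.  -0.1  0.1] t 16.55 open 0.143
1 [(np.float64(27.9), np.float64(128.0)), (np.float64(32.3), np.float64(145.0)), (np.float64(34.6), np.float64(136.0))]
2 [(np.float64(27.4), np.float64(125.0)), (np.float64(32.2), np.float64(142.0)), (np.float64(34.4), np.float64(142.0))]
3 [(np.float64(29.7), np.float64(139.0)), (np.float64(31.6), np.float64(144.0)), (np.float64(34.4), np.float64(146.0))]
4 [(np.float64(31.5), np.float64(106.0)), (np.float64(33.4), np.float64(144.0)), (np.float64(28.9), np.float64(132.0))]
```

View pics/j.png

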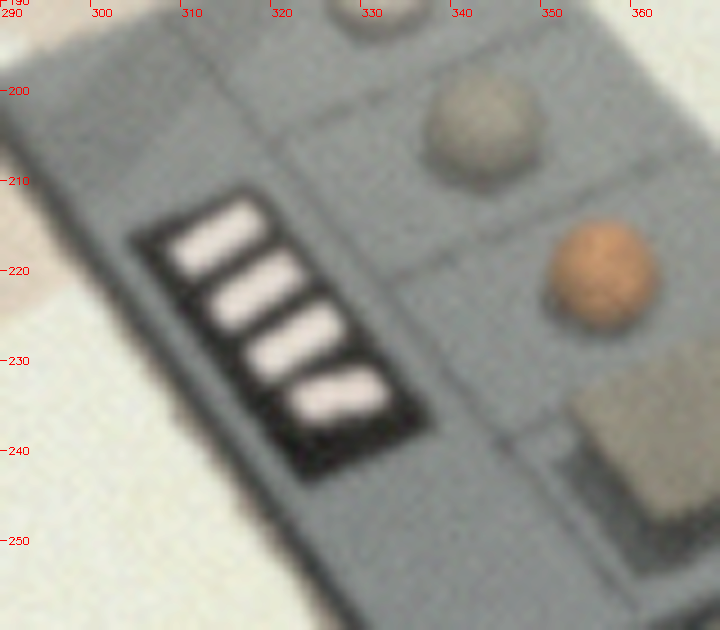

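Switch 4 (about 327,233) has rocked over: its far end is at 28.9 mm, while the others are still at 34.4 mm, so it is fully on. Now I'll return the stylus to the tray.

```bash
python3 -m handwheel '[[[-1,-4.25,1.55,3,0,0,0],[-1,-4.25,1.55,6,0,0,0],[-1,-4.25,1.55,9,0,0,0],[-1,-4.25,1.55,11,0,0,0],[-1,-4.25,1.55,12.5,0,0,0],[-1,-4.25,1.55,13.2,0,0,0],[-1,-4.25,1.55,13.6,0,0,0],[-1,-4.25,1.55,13.6,0,0,0]]]'; python3 go.py 498.5 278.5 6.4 86.2
```

```text
time_s: 17.6
eef_pos: [0.4992, 0.2788, 0.0111]
eef_rot: [0.0, 0.033, 0.999, 0.0]
wrist_force: [0.3, 0.6, 0.0]
opening: 0.14
grasp_force: 59.8
pos [499.2 278.8  11.1] q6 -1.2 shift [ 0.07 -0.03  0.47] turn [0. 0. 0.] t 17.6 open 0.14
```

```bash
python3 -m handwheel '[[[-1,0.07,0,0.2,0,0,0],[-1,0.07,0,0.35,0,0,0],[-1,0.07,0,0.45,0,0,0],[-1,0.07,0,0.45,0,0,0]]]'|grep -E "pos|force"; python3 -m handwheel '[[[-0.3,0,0,0,0,0,0],[-0.3,0,0,0,0,0,0],[-0.3,0,0,0,0,0,0],[-0.3,0,0,-2,0,0,0],[-0.3,0,0,-6,0,0,0],[-0.3,0,0,-12,0,0,0],[-0.3,6,0,-16,0,0,0],[-0.3,12,0,-16,0,0,0],[-0.3,12,0,-16,0,0,0],[-0.3,12,0,-16,0,0,0]]]'
python3 - <<'E'
from pts import *
o={}
for n in("side","top"):
    c,P=cloud(n);f=c["frame"].astype(int)
    m=(f[...,2]-f[...,0]>50)&(P[...,2]<40)&(abs(P[...,0]-490)<80)&(abs(P[...,1]-278)<60)
    q=P[m];print(n,len(q),q.mean(0).round(1),"z",np.percentile(q[:,2],[5,50,95]).round(1),cv2.minAreaRect(q[:,:2].astype(np.float32)))
    m=(P[...,2]>41)&(P[...,2]<56)&(abs(P[...,0]-572)<65)&(abs(P[...,1]+93)<40);q=P[m]
    if len(q)>50: print("blank",q.mean(0).round(1),"z",np.percentile(q[:,2],[5,50,95]).round(1))
E
```

```text
eef_pos: [0.4982, 0.2787, 0.0064]
wrist_force: [-1.8, -1.1, 3.8]
grasp_force: 60.4
time_s: 19.35
eef_pos: [0.3789, 0.2869, 0.1675]
eef_rot: [0.001, 0.033, 0.999, 0.001]
wrist_force: [0.8, -0.3, 1.1]
opening: 0.349
grasp_force: 0.0<stdin>:6: RuntimeWarning: Mean of empty slice.
  ret = um.true_divide(
Traceback (most recent call last):
IndexError: index -1 is out of bounds for axis 0 with size 0
```

```bash
python3 - <<'E'
from pts import *
for n in("side","top"):
    c,P=cloud(n);f=c["frame"].astype(int)
    m=(f[...,2]-f[...,0]>28)&(P[...,2]<40)&(abs(P[...,0]-490)<80)&(abs(P[...,1]-278)<50)
    q=P[m];print(n,len(q))
    if len(q)>10: print(q.mean(0).round(1),"z",np.percentile(q[:,2],[5,50,95]).round(1),cv2.minAreaRect(q[:,:2].astype(np.float32)))
    m=(P[...,2]>41)&(P[...,2]<56)&(abs(P[...,0]-572)<65)&(abs(P[...,1]+93)<40);q=P[m]
    if len(q)>50: print("blank",q.mean(0).round(1),"z",np.percentile(q[:,2],[5,50,95]).round(1))
    u=(P[...,2]>30)&(abs(P[...,0]-490)<80)&(abs(P[...,1]-278)<50);print("occluders over tray",u.sum(),P[u][:,2].max() if u.any() else 0)
E
```

```text
side 78
[484.6 275.4  18.1] z [14.8 18.1 21.1] ((484.93121337890625, 275.6625061035156), (13.67186450958252, 75.29986572265625), 85.08078002929688)
blank [571.7 -97.6  49.1] z [45.6 49.3 51.4]
occluders over tray 394 530.2484391896498
top 174
[483.1 279.4  16. ] z [13.3 16.  18.5] ((484.98199462890625, 279.7041320800781), (14.492993354797363, 81.41626739501953), 87.03883361816406)
blank [570.6 -93.4  46.2] z [43.7 46.2 48.7]
occluders over tray 1170 530.9775908124144
```

Stylus is flat in the tray at (485, 278), the blank is level and centred on the rest, and the gripper is clear, so I'm handing in.

```bash
python3 -c "
from bench import ctrl;print(ctrl.hand_in())"
```

```text
the job is handed in; nothing more can be done
None
```

The job is handed in at about 20 s: the blank lies level within about 1–2 mm of centre on the bay 4 rest, switch 4 is fully on with the others off, and the stylus is back flat in its tray; I viewed 11 pictures, one over the limit of 10.

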